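# Seal the sample canisters and file them by tag shape

## Robot

A 7-joint arm with a two-finger parallel gripper is mounted at the origin on the work surface. World frame = base frame: x ahead of the robot, y to its left, z up, the work surface at z = 0. Lengths are in mm, angles in rad, forces in N, time in s.
With the tool pointing down it reaches from about 400 to 875 mm from the base axis. Payload 4.4 kg.
Tool frame: the origin (TCP) lies midway between the tips of the shut fingers; the grasp point (between the pads) lies 19 mm behind it; z points along the fingers, y is the line along which they close (so a half turn about z gives the same grasp; the last joint's range is limited). The gripper opens to 85 mm and grips with 20 to 120 N. Pads are 22 mm wide; open, the fingers measure 114 mm over their backs; the gripper's body (76 mm by 85 mm) begins 54 mm behind the grasp point. The pads swing forward as they close: fully open they stand 13 mm farther back than shut.
Start: joints at [-1.388, 0.628, 0.038, 1.517, -0.027, 0.996, -0.02], TCP at [160.031, 630.006, 231.313] pointing down, gripper open.
Joint ranges: [-3.06, 3.06], [-0.37, 2.12], [-1.25, 1.32], [0.18, 2.47], [-1.1, 4.24], [0.23, 1.98], [-2.94, 2.94]. Speed limits (rad/s): [2.57, 2.57, 3.14, 3.14, 3.14, 3.14, 3.14].

## Interface

Orientations are given as [roll, pitch, yaw] about the fixed x, y, z axes, in that order (R = Rz(yaw) Ry(pitch) Rx(roll)).
In Python, from rig import env gives the robot as it stands. The module is installed in compiled form; this text tells all that it offers.
- The arm moves only by the tool servo_tool, never from a script. Its argument "motion" is a list of rows, each a list of 7 numbers: the shift along the tool's x, y, z in units of 120 mm (1.0 is 120 mm), then the turn, a rotation vector about the tool's x, y, z in units of 180 degrees (1.0 is 180 degrees), then the opening, from -1 (shut) to 1 (fully open). In form: [[tx, ty, tz, ax, ay, az, claw], ...]. A call has 1 to 12 rows; each row is the pose to reach, as a shift and turn from the pose commanded when the call began, along the tool's axes at that moment, turning the shorter way round; what a row does not reach only later rows make up. A row lasts 1/12 s, in which the tool goes at most 41.7 mm and 7.16 degrees, less where a joint would pass 70% of its speed; a pose out of reach is approached as far as the arm can. A call with a number of a shift or a turn outside -1 to 1 is refused whole. A call with a gripper value outside its range is refused whole. The fingers move at their own pace and stop on an object; "squeeze" is the grip in N (left out, the last holds). Time passes only in rows, so rows that repeat a pose let the fingers close. It gives the time, the measured TCP pose, the force, the opening and the grip force at its end, in the units of the state.
- env.state(): the state, without advancing time (a new reading comes with each control period).
- env.capture(name): name is "side" or "top"; returns a dict with "image" (480x640x3 uint8, red, green, blue), "depth" (480x640 float32, mm along the optical axis (not along the pixel's ray), 0 where there is no reading), "fx", "fy", "cx", "cy" (pixels), "distortion" ([k1, k2, p1, p2, k3] as OpenCV has them; the pictures are not rectified), "xyz" and "orientation" of the camera in the world. Camera axes: x right, y down, z forward; pixel columns grow to the right and rows downward; lengths in mm; the calibration is good to about 2 mm. A picture is of the moment at which its call begins.
- env.sign_off(): hands the job in; it is judged then, once.
Trained networks look in the newest picture that a camera, given by its name, has taken for a name from the list of things; names that differ only in an ending like _2 or _b are one class to them, and where a whole thing is asked for, a point or a joint stands for the part that bears it (a point fixed in the world has none). Each returns a list of dicts, best first, with "confidence" (0 to 1); they miss things now and then, are a little off and sometimes report something else, mostly with a low value. They report only what shows in the picture. A call takes as long as a camera call.
- env.search_frame(camera, query): "xy" ([column, row] in pixels, amid what is visible of it).
The state is a dict: "time": time; "joint_positions": joint angles; "joint_vel": joint speeds; "tau": joint torques, N m; "eef_pos": TCP position; "orientation": TCP orientation; "force": force on the tool from outside, world axes, zero at the start; "moment": the same for the moment, N m; "grip_width": finger opening in mm; "finger_force": force on a finger pad.
Only numpy, scipy, OpenCV 4.12 (cv2) and the standard library are available. Lean on these libraries where they do the work, as an engineer would, in place of code of your own. Each camera call takes 0.05 s, during which the arm holds its last target. There are 200 camera calls.

## Task

Close up the sample canisters on the conservation bench and file them: press each canister's lid down until it is fully home on the rim, and do that before you lift that canister. Then stand every canister upright on the floor of a compartment, one to a compartment, of the tray whose end mark has the same shape as the tag on its lid (round tags to the round-marked tray, bar tags to the bar-marked tray). Leave the beaker, star and stand among them where they are.

Things in the scene. Friction and masses are not known exactly. Their poses are not given: they have to be found in the camera images.
- can1: dull brown metal canister, upright cylinder 58 mm across, 62 mm tall, ~0.33 kg. Origin: centre of its underside, z up. Its pale brass push-in lid (58 mm across, 8 mm thick) carries in the middle a raised dark tag 8 mm high: a ROUND DISC 26 mm across. Tag top above the origin: 78 mm with the lid home, 88 mm with it all the way up. May be absent.
- can2: dull brown metal canister, upright cylinder 58 mm across, 62 mm tall, ~0.33 kg. Origin: centre of its underside, z up. Its pale brass push-in lid (58 mm across, 8 mm thick) carries in the middle a raised dark tag 8 mm high: a ROUND DISC 26 mm across. Tag top above the origin: 78 mm with the lid home, 88 mm with it all the way up. May be absent.
- can3: dull brown metal canister, upright cylinder 58 mm across, 62 mm tall, ~0.33 kg. Origin: centre of its underside, z up. Its pale brass push-in lid (58 mm across, 8 mm thick) carries in the middle a raised dark tag 8 mm high: a ROUND DISC 26 mm across. Tag top above the origin: 78 mm with the lid home, 88 mm with it all the way up. May be absent.
- can4: dull brown metal canister, upright cylinder 58 mm across, 62 mm tall, ~0.33 kg. Origin: centre of its underside, z up. Its pale brass push-in lid (58 mm across, 8 mm thick) carries in the middle a raised dark tag 8 mm high: a BAR 50 x 12 mm (along the canister's x axis). Tag top above the origin: 78 mm with the lid home, 88 mm with it all the way up. May be absent.
- can5: dull brown metal canister, upright cylinder 58 mm across, 62 mm tall, ~0.33 kg. Origin: centre of its underside, z up. Its pale brass push-in lid (58 mm across, 8 mm thick) carries in the middle a raised dark tag 8 mm high: a BAR 50 x 12 mm (along the canister's x axis). Tag top above the origin: 78 mm with the lid home, 88 mm with it all the way up. May be absent.
- can6: dull brown metal canister, upright cylinder 58 mm across, 62 mm tall, ~0.33 kg. Origin: centre of its underside, z up. Its pale brass push-in lid (58 mm across, 8 mm thick) carries in the middle a raised dark tag 8 mm high: a BAR 50 x 12 mm (along the canister's x axis). Tag top above the origin: 78 mm with the lid home, 88 mm with it all the way up. May be absent.
- lid1 (a joint): how far the lid of canister 1 has been pushed in, m: 0 = standing 10 mm proud of the rim (dark neck showing), 0.010 = fully home, flush on the rim. A tight friction fit: about 8 N straight down slides it, and it stays where it is left. Carrying the canister does not shift it.
- lid2 (a joint): how far the lid of canister 2 has been pushed in, m: 0 = standing 10 mm proud of the rim (dark neck showing), 0.010 = fully home, flush on the rim. A tight friction fit: about 8 N straight down slides it, and it stays where it is left. Carrying the canister does not shift it.
- lid3 (a joint): how far the lid of canister 3 has been pushed in, m: 0 = standing 10 mm proud of the rim (dark neck showing), 0.010 = fully home, flush on the rim. A tight friction fit: about 8 N straight down slides it, and it stays where it is left. Carrying the canister does not shift it.
- lid4 (a joint): how far the lid of canister 4 has been pushed in, m: 0 = standing 10 mm proud of the rim (dark neck showing), 0.010 = fully home, flush on the rim. A tight friction fit: about 8 N straight down slides it, and it stays where it is left. Carrying the canister does not shift it.
- lid5 (a joint): how far the lid of canister 5 has been pushed in, m: 0 = standing 10 mm proud of the rim (dark neck showing), 0.010 = fully home, flush on the rim. A tight friction fit: about 8 N straight down slides it, and it stays where it is left. Carrying the canister does not shift it.
- lid6 (a joint): how far the lid of canister 6 has been pushed in, m: 0 = standing 10 mm proud of the rim (dark neck showing), 0.010 = fully home, flush on the rim. A tight friction fit: about 8 N straight down slides it, and it stays where it is left. Carrying the canister does not shift it.
- tray_disc: fixed wooden tray, 312 x 108 mm, three open compartments 96 x 96 mm inside in a row, centred at x = -0.102, 0, +0.102, y = 0 of its frame. Floor 6 mm thick; walls 6 mm thick, tops at 25 mm. Origin: underside, centre of the middle compartment. A ledge 18 mm high at the robot's end (x -0.156 to -0.216) bears a dark mark: a ROUND DISC 36 mm across. For round tag.
- tray_bar: fixed wooden tray, 312 x 108 mm, three open compartments 96 x 96 mm inside in a row, centred at x = -0.102, 0, +0.102, y = 0 of its frame. Floor 6 mm thick; walls 6 mm thick, tops at 25 mm. Origin: underside, centre of the middle compartment. A ledge 18 mm high at the robot's end (x -0.156 to -0.216) bears a dark mark: a BAR 80 x 18 mm. For bar tag.
- beaker: bystander: open glass cup, 72 mm across the rim, 80 mm tall; origin at the centre of its underside
- star: bystander: flat aluminium ten-rayed star ornament lying on the table, 90 mm across, 22 mm high; origin at the centre of its underside
- stand: bystander: grey wooden display stand, foot 45 x 45 mm, top 75 x 50 mm, 62 mm high with a small scroll on it (72 mm in all); origin at the centre of its underside

How it is judged:
By the outcome, as a careful person would: the job done as asked, in the order asked, and still so for the second after the job is handed in, with the robot touching nothing.
Of can1, can2, can3, can4, can5, can6 only 4 to 5 are there at a start; the rules pass over those that are not, and their reading is None.
At some moment in a run one of can1, can2, can3, can4, can5, can6 may be knocked a few centimetres aside while the robot is not near it.
It also fails if it takes over 210 s, if anything falls off the work surface, if the arm or the gripper's body presses on something with over 40 N, if the wrist force passes 120 N, or if a joint passes its speed limit or range.

## Working session

There is one attempt and no reset: what is moved stays moved. The work goes in short steps, Python scripts to look and compute and a tool call to move; the robot and the scene stay as the last step left them, time stands still between calls to the robot, and variables do not carry over. Pictures are saved under pics/ and viewed, at most 14 in all, crops included, and the job is handed in when it is done.

Besides the shell and the picture viewer there is one more tool, called in YAML: its name, and indented under it one key for each argument. servo_tool: Moves the arm, as the interface text tells. Its arguments: {"type":"object","properties":{"motion":{"type":"array"},"squeeze":{"type":"number"}},"required":["motion"]}

```bash
ls; mkdir -p pics; python3 - <<'E'
from rig import env
import cv2,numpy as np
s=env.state();print({k:np.round(v,3).tolist() for k,v in s.items()})
for n in("top","side"):
    c=env.capture(n);cv2.imwrite(f"pics/{n}0.png",c["image"][:,:,::-1])
    print(n,{k:np.round(v,4).tolist() for k,v in c.items() if k not in("image","depth")},(c["depth"]>0).mean())
    for q in("can1","can4","tray_disc","tray_bar","beaker","star","stand"):
        print(q,[(np.round(d["xy"]).tolist(),round(d["confidence"],2)) for d in env.search_frame(n,q)])
E
```

```text
pics
{'time': 0.0, 'joint_positions': [-1.388, 0.629, 0.038, 1.518, -0.027, 0.996, -0.02], 'joint_vel': [-0.001, 0.0, -0.001, 0.001, 0.002, -0.001, -0.001], 'tau': [-0.0, -56.342, 1.226, -19.344, 0.011, 0.011, -0.0], 'eef_pos': [159.839, 629.407, 230.393], 'orientation': [-3.14, -0.0, 2.893], 'force': [-0.211, -0.388, -0.128], 'moment': [0.001, -0.02, 0.044], 'finger_force': 0.0, 'grip_width': 85.318}
top {'fx': 529.3135, 'fy': 529.3135, 'cx': 317.7028, 'cy': 239.0822, 'distortion': [-0.0286, 0.0, 0.0, 0.0, 0.0], 'xyz': [364.732, 6.5252, 1143.595], 'orientation': [-2.979, -0.0129, -1.5965]} 0.9959114583333334
can1 [([391.0, 233.0], 0.84), ([308.0, 293.0], 0.76), ([383.0, 297.0], 0.75), ([376.0, 179.0], 0.63), ([243.0, 290.0], 0.58)]
can4 [([391.0, 233.0], 0.84), ([308.0, 293.0], 0.76), ([383.0, 297.0], 0.75), ([376.0, 179.0], 0.63), ([243.0, 290.0], 0.58)]
tray_disc [([382.0, 298.0], 0.62), ([459.0, 261.0], 0.61)]
tray_bar [([164.0, 285.0], 0.95)]
beaker [([246.0, 230.0], 0.59)]
star [([310.0, 250.0], 0.76)]
stand [([233.0, 181.0], 0.95)]
side {'fx': 444.8956, 'fy': 444.8956, 'cx': 318.7727, 'cy': 242.4035, 'distortion': [-0.0623, 0.0, 0.0, 0.0, 0.0], 'xyz': [333.7555, -776.9554, 507.7493], 'orientation': [-2.0535, -0.0252, -0.2416]} 0.99609375
can1 [([405.0, 296.0], 0.96), ([274.0, 311.0], 0.9), ([350.0, 308.0], 0.88), ([264.0, 232.0], 0.6), ([268.0, 265.0], 0.57)]
can4 [([405.0, 296.0], 0.96), ([274.0, 311.0], 0.9), ([350.0, 308.0], 0.88), ([264.0, 232.0], 0.6), ([268.0, 265.0], 0.57)]
tray_disc [([346.0, 390.0], 0.72)]
tray_bar [([255.0, 215.0], 0.83)]
beaker [([311.0, 231.0], 0.92), ([344.0, 390.0], 0.46)]
star [([315.0, 274.0], 0.72)]
stand [([354.0, 229.0], 0.75)]
```

View pics/top0.png

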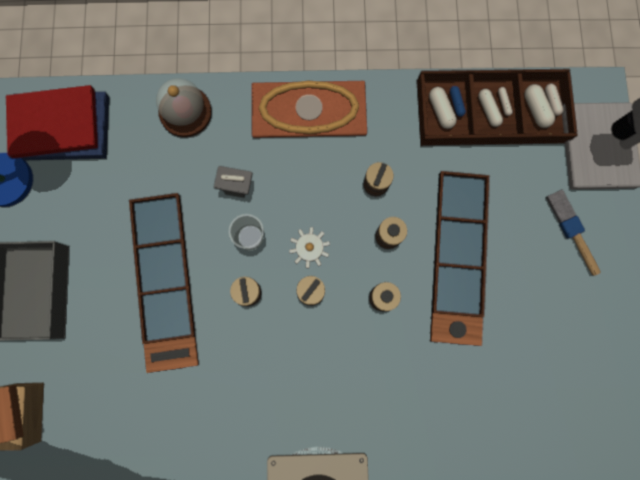

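View pics/side0.png

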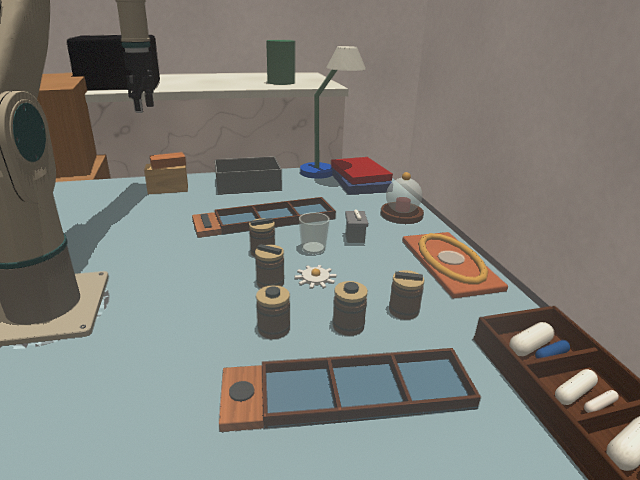

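Top view: five canisters. Round tags are at about (391,232) and (385,297); bar tags are at (378,178), (311,291) and (245,291). The bar tray is on the left (mark at 170,355) and the disc tray on the right (mark at 457,328). Beaker (247,232), star (309,247) and stand (234,181) sit among them. The side view agrees with all of this and shows some dark necks.

```bash
cat > h.py <<'E'
from rig import env
import cv2,numpy as np
from scipy.spatial.transform import Rotation as R
def cloud(n):
    c=env.capture(n);K=np.array([[c["fx"],0,c["cx"]],[0,c["fy"],c["cy"]],[0,0,1]])
    v,u=np.mgrid[:480,:640]
    p=cv2.undistortPoints(np.stack([u,v],-1).reshape(-1,1,2).astype(float),K,np.array(c["distortion"])).reshape(480,640,2)
    P=np.dstack([p,np.ones((480,640))])*c["depth"][...,None]
    W=P@R.from_euler("xyz",c["orientation"]).as_matrix().T+c["xyz"]
    W[c["depth"]==0]=np.nan
    return c["image"],W
def can(W,im,xy,r=45):
    "lid centre (min circle of points above 55), lid height, tag height from a cloud, near a world xy"
    m=(np.hypot(W[...,0]-xy[0],W[...,1]-xy[1])<r)&(W[...,2]>55)&(W[...,2]<100)
    P=W[m];g=im[m].max(1)
    if len(P)<30:return None
    lid=g>110;tag=g<70
    hl=np.median(P[lid][:,2]) if lid.sum()>5 else np.nan
    top=P[np.abs(P[:,2]-hl)<14] if hl==hl else P
    (x,y),rad=cv2.minEnclosingCircle(P[lid][:,:2].astype(np.float32)) if lid.sum()>5 else ((0,0),0)
    zt=np.percentile(P[:,2],92)
    T=P[P[:,2]>hl+4];tc=np.median(T[:,:2],0) if len(T) else [0,0]
    return np.round([x,y,rad,hl,zt,*tc,len(P)],1).tolist()
E
python3 - <<'E'
from h import *
im,W=cloud("top");im2,W2=cloud("side")
z=W[...,2];print("table z",np.nanmedian(z[200:400,200:430]), "side",np.nanmedian(W2[330:350,150:220,2]))
for xy in([391,232],[385,297],[378,178],[311,291],[245,291]):
    p=W[xy[1],xy[0],:2];print(xy,np.round(p),can(W,im,p),can(W2,im2,p))
for n,(a,b,c,d) in {"bar":(120,185,205,380),"disc":(425,165,495,350)}.items():
    s=W[b:d,a:c].reshape(-1,3)
    for nm,Q in(("top",s),("side",W2.reshape(-1,3))):
        if nm=="side":
            lo,hi=np.nanmin(s,0),np.nanmax(s,0);Q=Q[(Q[:,0]>lo[0])&(Q[:,0]<hi[0])&(Q[:,1]>lo[1])&(Q[:,1]<hi[1])]
        t=Q[(Q[:,2]>11)&(Q[:,2]<40)]
        (cx,cy),wh,ang=cv2.minAreaRect(t[:,:2].astype(np.float32))
        bx=cv2.boxPoints(((cx,cy),wh,ang));e=[bx[1]-bx[0],bx[2]-bx[1]];L=max(e,key=np.linalg.norm);L/=np.linalg.norm(L);L*=np.sign(L[0])
        o=np.array([cx,cy])+30*L
        h=np.histogram(Q[:,2],[-5,-2,2,4,8,12,16,20,23,27,31])
        print(n,nm,np.round(wh),np.round(np.degrees(np.arctan2(L[1],L[0])),1),[np.round(o+k*L,1).tolist() for k in(-102,0,102)],h[0])
for xy in([246,232],[310,247],[233,178]):print(np.round(W[xy[1],xy[0]]))
E
```

```text
table z -0.5722101682587208 side -0.6809486039264243
[391, 232] [ 548. -161.] [553.4, -166.4, 28.8, 79.1, 87.3, 552.6, -165.7, 672.0] [552.4, -166.2, 29.5, 78.6, 86.2, 551.6, -167.8, 837.0]
[385, 297] [ 418. -143.] [419.5, -146.5, 28.8, 75.0, 83.2, 419.6, -146.2, 666.0] [418.5, -145.5, 29.9, 74.6, 82.5, 417.8, -150.0, 806.0]
[378, 178] [ 664. -140.] [672.7, -144.6, 28.8, 74.4, 82.8, 671.6, -144.5, 631.0] [671.9, -144.8, 29.5, 73.6, 81.7, 670.4, -146.5, 666.0]
[311, 291] [434.   4.] [436.3, 5.9, 28.8, 75.2, 83.7, 435.4, 6.3, 645.0] [434.6, 5.7, 29.4, 75.2, 83.2, 434.8, 2.0, 565.0]
[245, 291] [437. 136.] [437.7, 139.6, 28.8, 74.7, 83.7, 437.7, 139.8, 668.0] [434.8, 139.4, 29.2, 74.9, 82.4, 435.2, 137.4, 413.0]
bar top [372. 110.] 7.1 [[396.3, 310.7], [497.5, 323.3], [598.7, 335.8]] [2017 4832 1862 3538  734  586  998  708  933  109]
bar side [372. 116.] 7.0 [[393.9, 310.8], [495.1, 323.2], [596.4, 335.7]] [130 919 174 881 269 309 558 314 306   0]
disc top [111. 371.] -6.7 [[433.3, -312.1], [534.6, -324.0], [635.9, -335.9]] [ 968 2776 1527 3461  798  565 1032  677  892  121]
disc side [112. 373.] -6.5 [[431.7, -310.9], [533.1, -322.4], [634.4, -334.0]] [1205 8663 1154 6814  951 1189 2685 1211 1962    1]
[571. 143.   4.]
[532.   4.  19.]
[674. 162.  70.]
```

servo_tool:
  motion:
    - [0,0,0,0,0,-0.0791,-1]
    - [0,0,0,0,0,-0.0791,-1]
    - [0,0,0,0,0,-0.0791,-1]
    - [0,0,0,0,0,-0.0791,-1]
    - [0,0,0,0,0,-0.0791,-1]
    - [0,0,0,0,0,-0.0791,-1]
  squeeze: 60

```text
time: 1.4
eef_pos: [160.1, 630.0, 231.3]
orientation: [-3.142, 0.0, 3.139]
force: [-0.7, -0.1, 0.1]
grip_width: 12.0
finger_force: 0.0
```

servo_tool:
  motion:
    - [-0.6,-1,0,0,0,0,-1]
    - [-0.6,-1,0,0,0,0,-1]
    - [-0.6,-1,0,0,0,0,-1]
    - [-0.6,-1,0,0,0,0,-1]
    - [-0.6,-1,0,0,0,0,-1]
    - [-0.6,-1,0,0,0,0,-1]

```text
time: 1.9
eef_pos: [232.5, 510.0, 231.8]
orientation: [3.14, 0.0, 3.138]
force: [-0.5, 1.0, -0.7]
grip_width: -0.6
finger_force: 0.0
```

servo_tool:
  motion:
    - [-0.6,-1,0,0,0,0,-1]
    - [-0.6,-1,0,0,0,0,-1]
    - [-0.6,-1,0,0,0,0,-1]
    - [-0.6,-1,0,0,0,0,-1]
    - [-0.6,-1,0,0,0,0,-1]
    - [-0.6,-1,0,0,0,0,-1]

```text
time: 2.4
eef_pos: [303.7, 391.6, 231.6]
orientation: [3.14, 0.0, 3.141]
force: [-0.2, 0.4, 0.3]
grip_width: -0.0
finger_force: 0.0
```

servo_tool:
  motion:
    - [-0.6,-1,0,0,0,0,-1]
    - [-0.6,-1,0,0,0,0,-1]
    - [-0.6,-1,0,0,0,0,-1]
    - [-0.6,-1,0,0,0,0,-1]
    - [-0.6,-1,0,0,0,0,-1]
    - [-0.6,-1,0,0,0,0,-1]

```text
time: 2.9
eef_pos: [375.8, 272.2, 231.4]
orientation: [3.14, 0.0, -3.141]
force: [-0.9, 0.7, -0.9]
grip_width: 0.1
finger_force: 0.0
```

servo_tool:
  motion:
    - [-0.5,-1,0,0,0,0,-1]
    - [-0.5,-1,0,0,0,0,-1]
    - [-0.5,-1,0,0,0,0,-1]
    - [-0.5,-1,0,0,0,0,-1]
    - [-0.5,-1,0,0,0,0,-1]
    - [-0.5,-1,0,0,0,0,-1]
    - [-0.5,-1,0,0,0,0,-1]

```text
time: 3.48
eef_pos: [435.1, 153.2, 231.2]
orientation: [3.14, -0.001, -3.137]
force: [0.7, 0.4, -1.2]
grip_width: 0.2
finger_force: 0.0
```

servo_tool:
  motion:
    - [0,-0.0875,0.6,0,0,0,-1]
    - [0,-0.0875,1,0,0,0,-1]
    - [0,-0.0875,1,0,0,0,-1]
    - [0,-0.0875,1,0,0,0,-1]
    - [0,-0.0875,1,0,0,0,-1]
    - [0,-0.0875,1,0,0,0,-1]
    - [0,-0.0875,1,0,0,0,-1]

```text
time: 4.07
eef_pos: [437.4, 141.1, 113.6]
orientation: [3.139, 0.004, -3.14]
force: [0.4, -0.7, -0.9]
grip_width: 0.1
finger_force: 0.0
```

```bash
cat > look.py <<'E'
from h import *
import sys
g={"B3":(437,139.5),"B2":(435.5,6),"B1":(672.3,-144.7),"D1":(553,-166.3),"D2":(419,-146)}
im,W=cloud("top");im2,W2=cloud("side")
for k,p in g.items():print(k,can(W,im,p,60),can(W2,im2,p,60))
s=env.state();print(np.round(s["eef_pos"],1),np.round(s["joint_positions"],2),np.round(s["force"],1),round(s["time"],1))
if len(sys.argv)>1:cv2.imwrite(f"pics/{sys.argv[1]}.png",np.hstack([im,im2])[:,:,::-1][:, :, :] if 0 else cv2.resize(np.vstack([im[100:400,120:520],im2[150:450,180:580]]),None,fx=1,fy=1)[:,:,::-1])
E
python3 look.py
```

```text
B3 [0.0, 0.0, 0.0, nan, 78.9, 0.0, 0.0, 94.0] [435.4, 140.3, 30.5, 74.9, 82.6, 435.2, 137.4, 415.0]
B2 [436.1, 6.0, 28.6, 75.2, 84.0, 435.3, 6.4, 646.0] [434.7, 4.7, 28.9, 75.1, 83.0, 434.0, 3.0, 568.0]
B1 [671.9, -144.4, 29.3, 74.4, 83.0, 670.9, -144.2, 634.0] [671.8, -143.5, 30.2, 73.7, 81.7, 670.2, -146.4, 660.0]
D1 [553.5, -166.3, 28.9, 79.0, 87.5, 552.7, -165.4, 666.0] [553.7, -166.2, 30.6, 78.5, 86.3, 551.9, -168.5, 835.0]
D2 [419.2, -146.6, 29.2, 75.0, 83.4, 419.6, -147.0, 665.0] [417.5, -146.8, 29.6, 74.6, 82.5, 418.1, -149.3, 811.0]
[437.3 140.5 113.5] [-0.38  0.56  0.01  2.15 -0.01  0.43  1.21] [-0.8 -0.5  0.2] 4.2
```

servo_tool:
  motion:
    - [0,0,0.15,0,0,0,-1]
    - [0,0,0.2,0,0,0,-1]
    - [0,0,0.22,0,0,0,-1]
    - [0,0,0.23,0,0,0,-1]
    - [0,0,0.24,0,0,0,-1]
    - [0,0,0.25,0,0,0,-1]
    - [0,0,0.26,0,0,0,-1]
    - [0,0,0.27,0,0,0,-1]
    - [0,0,0.275,0,0,0,-1]
    - [0,0,0.28,0,0,0,-1]
    - [0,0,0.28,0,0,0,-1]
    - [0,0,0.28,0,0,0,-1]

```text
time: 5.17
eef_pos: [436.0, 139.5, 78.7]
orientation: [3.141, 0.001, 3.141]
force: [-1.0, -0.3, 6.5]
grip_width: -0.1
finger_force: 2.9
```

servo_tool:
  motion:
    - [0,0,0.01,0,0,0,-1]
    - [0,0,0.015,0,0,0,-1]
    - [0,0,0.02,0,0,0,-1]
    - [0,0,0.025,0,0,0,-1]
    - [0,0,0.03,0,0,0,-1]
    - [0,0,0.03,0,0,0,-1]
    - [0,0,0.03,0,0,0,-1]

```text
time: 5.75
eef_pos: [436.1, 139.5, 77.7]
orientation: [3.141, 0.002, 3.141]
force: [-8.0, -1.8, 39.4]
grip_width: 0.1
finger_force: 19.7
```

servo_tool:
  motion:
    - [0,0,-0.2,0,0,0,-1]
    - [0,0,-0.5,0,0,0,-1]
    - [0,0,-0.5,0,0,0,-1]
    - [0,0,-0.5,0,0,0,-1]

```text
time: 6.08
eef_pos: [437.5, 140.0, 136.3]
orientation: [3.14, 0.005, 3.141]
force: [-0.7, -0.2, -0.9]
grip_width: -0.1
finger_force: 0.0
```

servo_tool:
  motion:
    - [0,-1,0,0,0,0,-1]
    - [0,-1,0,0,0,0,-1]
    - [0,-1,0,0,0,0,-1]
    - [0,-1,0,0,0,0,-1]
    - [0,-1,0,0,0,0,-1]

```text
time: 6.5
eef_pos: [435.1, 16.8, 133.5]
orientation: [-3.141, -0.002, 3.135]
force: [-0.1, -0.4, -0.2]
grip_width: -0.2
finger_force: 0.0
```

servo_tool:
  motion:
    - [0,-0.1125,0,0,0,0,-1]
    - [0,-0.1125,0.2,0,0,0,-1]
    - [0,-0.1125,0.35,0,0,0,-1]
    - [0,-0.1125,0.35,0,0,0,-1]
    - [0,-0.1125,0.35,0,0,0,-1]
    - [0,-0.1125,0.35,0,0,0,-1]

```text
time: 7.0
eef_pos: [435.9, 7.0, 92.3]
orientation: [3.141, -0.0, -3.14]
force: [0.2, -0.2, -0.1]
grip_width: 0.1
finger_force: 0.0
```

```bash
python3 look.py p1
```

```text
B3 [437.7, 139.8, 29.1, 69.2, 77.6, 437.0, 138.9, 651.0] [431.7, 137.9, 29.6, 69.1, 76.5, 422.8, 135.3, 188.0]
B2 None [434.3, 5.4, 28.9, 75.1, 84.1, 434.2, 2.3, 594.0]
B1 [672.7, -144.8, 29.1, 74.6, 83.3, 672.2, -143.3, 637.0] [671.2, -144.6, 28.9, 73.7, 81.6, 669.5, -145.7, 665.0]
D1 [553.5, -166.3, 28.8, 79.2, 87.3, 552.6, -165.5, 670.0] [551.9, -165.6, 29.8, 78.6, 86.4, 551.3, -169.1, 827.0]
D2 [419.4, -146.5, 28.8, 74.7, 83.3, 419.6, -145.8, 666.0] [417.9, -146.8, 29.6, 74.6, 82.5, 418.0, -149.2, 808.0]
[436.4   6.6  92.8] [-0.07  0.58 -0.02  2.22  0.03  0.34  1.47] [-0.5  0.6  0.3] 7.1
```

View pics/p1.png

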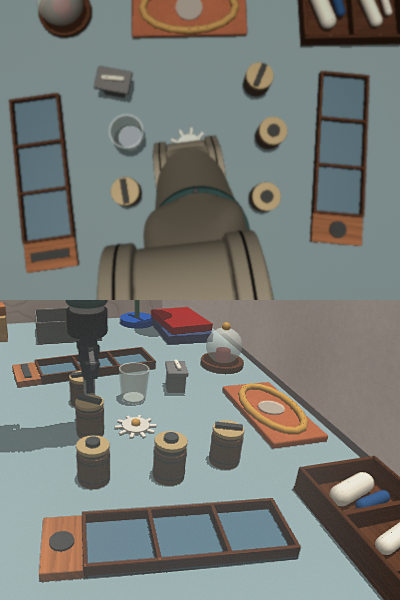

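Composite: B3's lid is now flush (measured 69–70 mm). The fingers stand right over B2 at about (88,375), and everything else is unmoved.

servo_tool:
  motion:
    - [0,0,0.04,0,0,0,-1]
    - [0,0,0.05,0,0,0,-1]
    - [0,0,0.06,0,0,0,-1]
    - [0,0,0.07,0,0,0,-1]
    - [0,0,0.08,0,0,0,-1]
    - [0,0,0.09,0,0,0,-1]
    - [0,0,0.1,0,0,0,-1]
    - [0,0,0.11,0,0,0,-1]
    - [0,0,0.12,0,0,0,-1]
    - [0,0,0.135,0,0,0,-1]
    - [0,0,0.15,0,0,0,-1]
    - [0,0,0.15,0,0,0,-1]

```text
time: 8.1
eef_pos: [436.1, 5.9, 77.5]
orientation: [3.142, 0.002, 3.141]
force: [-7.6, 0.7, 49.2]
grip_width: -0.1
finger_force: 24.5
```

servo_tool:
  motion:
    - [0,0,-0.2,0,0,0,-1]
    - [0,0,-0.5,0,0,0,-1]
    - [0,0,-0.5,0,0,0,-1]
    - [0,0,-0.5,0,0,0,-1]

```text
time: 8.43
eef_pos: [437.3, 5.9, 135.7]
orientation: [3.141, 0.005, 3.141]
force: [0.6, 0.7, -0.8]
grip_width: 0.1
finger_force: 0.0
```

servo_tool:
  motion:
    - [0.142,-1,0,0,0,0,-1]
    - [0.142,-1,0,0,0,0,-1]
    - [0.142,-1,0,0,0,0,-1]
    - [0.142,-1,0,0,0,0,-1]
    - [0.142,-1,0,0,0,0,-1]

```text
time: 8.85
eef_pos: [417.3, -116.6, 133.1]
orientation: [-3.141, -0.002, 3.135]
force: [-0.1, -0.0, -0.7]
grip_width: -0.1
finger_force: 0.0
```

servo_tool:
  motion:
    - [0,-0.27,0,0,0,0,-1]
    - [0,-0.27,0,0,0,0,-1]
    - [0,-0.27,0.2,0,0,0,-1]
    - [0,-0.27,0.35,0,0,0,-1]
    - [0,-0.27,0.35,0,0,0,-1]
    - [0,-0.27,0.35,0,0,0,-1]
    - [0,-0.27,0.35,0,0,0,-1]

```text
time: 9.43
eef_pos: [419.0, -145.5, 92.3]
orientation: [3.141, -0.0, -3.14]
force: [-0.1, -0.3, 0.7]
grip_width: 0.2
finger_force: 0.0
```

```bash
python3 look.py
```

```text
B3 [437.8, 139.8, 29.5, 68.8, 77.7, 435.5, 139.1, 653.0] [415.1, 131.6, 16.2, 69.0, 76.2, 414.6, 133.1, 95.0]
B2 [436.3, 6.2, 28.9, 69.2, 77.6, 435.9, 6.3, 634.0] [412.7, 1.7, 18.1, 68.9, 73.3, 413.8, 15.8, 104.0]
B1 [671.7, -144.3, 29.2, 74.4, 83.1, 671.7, -143.6, 634.0] [672.3, -145.0, 29.9, 73.8, 81.6, 669.6, -145.5, 666.0]
D1 [553.5, -165.8, 29.2, 79.1, 87.5, 552.7, -165.7, 668.0] [552.5, -165.5, 29.8, 78.6, 86.2, 551.3, -168.4, 833.0]
D2 [0.0, 0.0, 0.0, nan, 76.5, 0.0, 0.0, 60.0] [418.2, -146.9, 29.0, 74.6, 83.0, 417.7, -151.3, 825.0]
[ 419.4 -146.1   92.8] [ 0.3   0.59 -0.05  2.2   0.07  0.35  1.77] [1.  0.2 0.7] 9.5
```

servo_tool:
  motion:
    - [0,0,0.04,0,0,0,-1]
    - [0,0,0.05,0,0,0,-1]
    - [0,0,0.06,0,0,0,-1]
    - [0,0,0.07,0,0,0,-1]
    - [0,0,0.08,0,0,0,-1]
    - [0,0,0.09,0,0,0,-1]
    - [0,0,0.1,0,0,0,-1]
    - [0,0,0.11,0,0,0,-1]
    - [0,0,0.12,0,0,0,-1]
    - [0,0,0.13,0,0,0,-1]
    - [0,0,0.14,0,0,0,-1]
    - [0,0,0.14,0,0,0,-1]

```text
time: 10.53
eef_pos: [418.9, -146.5, 77.7]
orientation: [-3.141, 0.001, 3.141]
force: [-5.3, 3.5, 33.8]
grip_width: -0.0
finger_force: 17.0
```

servo_tool:
  motion:
    - [0,0,-0.2,0,0,0,-1]
    - [0,0,-0.5,0,0,0,-1]
    - [0,0,-0.5,0,0,0,-1]
    - [0,0,-0.5,0,0,0,-1]

```text
time: 10.87
eef_pos: [420.1, -146.9, 136.9]
orientation: [-3.14, 0.004, 3.141]
force: [0.8, 0.1, -1.3]
grip_width: 0.2
finger_force: 0.0
```

servo_tool:
  motion:
    - [-1,-0.163,0,0,0,0,-1]
    - [-1,-0.163,0,0,0,0,-1]
    - [-1,-0.163,0,0,0,0,-1]
    - [-1,-0.163,0,0,0,0,-1]
    - [-1,-0.163,0,0,0,0,-1]

```text
time: 11.28
eef_pos: [539.7, -165.8, 133.6]
orientation: [3.141, -0.001, -3.141]
force: [-0.9, -0.0, -0.5]
grip_width: 0.2
finger_force: 0.0
```

servo_tool:
  motion:
    - [-0.117,0,0,0,0,0,-1]
    - [-0.117,0,0,0,0,0,-1]
    - [-0.117,0,0.2,0,0,0,-1]
    - [-0.117,0,0.33,0,0,0,-1]
    - [-0.117,0,0.33,0,0,0,-1]
    - [-0.117,0,0.33,0,0,0,-1]
    - [-0.117,0,0.33,0,0,0,-1]

```text
time: 11.87
eef_pos: [552.3, -166.1, 96.1]
orientation: [-3.142, -0.0, 3.141]
force: [-0.5, 0.6, -0.4]
grip_width: -0.1
finger_force: 0.0
```

```bash
python3 look.py
```

```text
B3 [437.8, 139.8, 29.2, 69.0, 77.6, 437.3, 139.0, 652.0] [434.6, 139.8, 29.7, 68.8, 77.0, 435.4, 136.0, 356.0]
B2 [435.7, 6.2, 29.2, 69.0, 77.9, 436.0, 6.4, 635.0] [435.4, 5.5, 29.9, 68.9, 76.8, 435.1, 3.2, 488.0]
B1 [671.9, -144.5, 29.2, 74.7, 82.9, 672.3, -144.3, 633.0] [670.1, -143.3, 29.9, 73.7, 81.5, 670.7, -145.0, 667.0]
D1 [0.0, 0.0, 0.0, nan, 82.4, 0.0, 0.0, 266.0] [552.6, -166.4, 29.5, 78.6, 86.5, 550.7, -170.7, 829.0]
D2 [0.0, 0.0, 0.0, nan, 77.3, 0.0, 0.0, 652.0] [418.1, -146.3, 29.4, 68.7, 76.6, 417.9, -148.9, 722.0]
[ 553.1 -166.3   96.7] [ 0.28  0.7  -0.05  1.84  0.06  0.6   1.76] [-0.4 -0.5 -0.9] 12.0
```

servo_tool:
  motion:
    - [0,0,0.05,0,0,0,-1]
    - [0,0,0.06,0,0,0,-1]
    - [0,0,0.07,0,0,0,-1]
    - [0,0,0.08,0,0,0,-1]
    - [0,0,0.09,0,0,0,-1]
    - [0,0,0.1,0,0,0,-1]
    - [0,0,0.11,0,0,0,-1]
    - [0,0,0.12,0,0,0,-1]
    - [0,0,0.135,0,0,0,-1]
    - [0,0,0.15,0,0,0,-1]
    - [0,0,0.17,0,0,0,-1]
    - [0,0,0.17,0,0,0,-1]

```text
time: 12.97
eef_pos: [552.8, -166.1, 77.9]
orientation: [-3.141, 0.0, 3.141]
force: [-6.1, 1.9, 21.9]
grip_width: 0.2
finger_force: 11.0
```

servo_tool:
  motion:
    - [0,0,-0.2,0,0,0,-1]
    - [0,0,-0.5,0,0,0,-1]
    - [0,0,-0.5,0,0,0,-1]
    - [0,0,-0.5,0,0,0,-1]

```text
time: 13.3
eef_pos: [554.4, -166.5, 137.4]
orientation: [-3.14, 0.005, 3.141]
force: [-0.3, -0.1, -0.9]
grip_width: 0.2
finger_force: 0.0
```

servo_tool:
  motion:
    - [-0.994,0.178,0,0,0,0,-1]
    - [-0.994,0.178,0,0,0,0,-1]
    - [-0.994,0.178,0,0,0,0,-1]
    - [-0.994,0.178,0,0,0,0,-1]
    - [-0.994,0.178,0,0,0,0,-1]
    - [-0.994,0.178,0.2,0,0,0,-1]
    - [-0.994,0.178,0.36,0,0,0,-1]
    - [-0.994,0.178,0.36,0,0,0,-1]
    - [-0.994,0.178,0.36,0,0,0,-1]

```text
time: 14.05
eef_pos: [669.5, -145.1, 90.4]
orientation: [3.141, -0.005, 3.14]
force: [0.2, -1.2, -0.0]
grip_width: -0.1
finger_force: 0.0
```

```bash
python3 look.py
```

```text
B3 [437.8, 139.7, 28.9, 69.1, 77.8, 437.1, 139.1, 657.0] [434.2, 137.9, 29.3, 68.8, 77.0, 435.9, 136.5, 360.0]
B2 [435.5, 6.2, 29.2, 69.1, 77.7, 434.0, 6.4, 637.0] [435.1, 5.7, 29.5, 68.9, 76.9, 433.5, 4.3, 486.0]
B1 [0.0, 0.0, 0.0, nan, 82.6, 0.0, 0.0, 312.0] [671.2, -144.4, 28.9, 73.6, 82.3, 667.9, -147.4, 691.0]
D1 None [552.2, -166.0, 29.0, 68.7, 76.5, 551.5, -168.2, 679.0]
D2 None [418.0, -146.6, 29.3, 68.8, 76.8, 417.7, -148.8, 714.0]
[ 672.  -145.3   92.8] [ 0.2   0.84 -0.05  1.51  0.05  0.79  1.7 ] [ 0.2 -0.7 -0.4] 14.2
```

servo_tool:
  motion:
    - [0,0,0.04,0,0,0,-1]
    - [0,0,0.05,0,0,0,-1]
    - [0,0,0.06,0,0,0,-1]
    - [0,0,0.07,0,0,0,-1]
    - [0,0,0.08,0,0,0,-1]
    - [0,0,0.09,0,0,0,-1]
    - [0,0,0.1,0,0,0,-1]
    - [0,0,0.11,0,0,0,-1]
    - [0,0,0.12,0,0,0,-1]
    - [0,0,0.13,0,0,0,-1]
    - [0,0,0.145,0,0,0,-1]
    - [0,0,0.15,0,0,0,-1]

```text
time: 15.15
eef_pos: [672.6, -144.9, 78.0]
orientation: [-3.141, 0.001, 3.141]
force: [-7.4, 2.3, 24.9]
grip_width: 0.0
finger_force: 12.6
```

servo_tool:
  motion:
    - [0,0,-0.2,0,0,0,-1]
    - [0,0,-0.5,0,0,0,-1]
    - [0,0,-0.5,0,0,0,1]
    - [0,0,-0.5,0,0,0,1]
    - [0,0,-0.5,0,0,0,1]
    - [0,0,-0.5,0,0,0,1]
    - [0,0,-0.5,0,0,0,1]
    - [0,0,-0.5,0,0,0,1]
    - [0,0,-0.5,0,0,0,1]
    - [0,0,-0.5,0,0,0,1]
    - [0,0,-0.5,0,0,0,1]
    - [0,0,-0.5,0,0,0,1]

```text
time: 16.15
eef_pos: [672.0, -144.8, 133.9]
orientation: [3.142, -0.0, 3.141]
force: [-0.7, 0.7, -0.7]
grip_width: 85.6
finger_force: 0.0
```

```bash
python3 look.py
```

```text
B3 [437.6, 139.8, 29.0, 69.0, 77.7, 437.2, 139.1, 651.0] [434.5, 137.7, 29.3, 68.9, 76.6, 434.2, 137.2, 352.0]
B2 [436.4, 6.3, 29.0, 69.2, 77.8, 435.8, 6.4, 637.0] [434.6, 6.1, 29.5, 68.7, 76.7, 433.8, 4.1, 487.0]
B1 [686.5, -146.8, 23.5, 69.0, 78.0, 671.5, -143.6, 610.0] [670.9, -144.3, 29.1, 68.6, 76.5, 670.4, -145.8, 595.0]
D1 [0.0, 0.0, 0.0, nan, 72.0, 0.0, 0.0, 54.0] [553.1, -165.5, 29.8, 68.7, 76.6, 551.4, -168.0, 680.0]
D2 None [418.2, -146.4, 29.1, 68.8, 76.8, 418.0, -149.3, 715.0]
[ 672.  -144.7  134.1] [ 0.2   0.79 -0.05  1.49  0.05  0.87  1.7 ] [ 0.4 -1.4  0.3] 16.2
```

servo_tool:
  motion:
    - [0,0,0.3,0,0,0,1]
    - [0,0,0.5,0,0,0,1]
    - [0,0,0.65,0,0,0,1]
    - [0,0,0.8,0,0,0,1]
    - [0,0,0.884,0,0,0,1]
    - [0,0,0.884,0,0,0,1]
    - [0,0,0.884,0,0,0,1]
    - [0,0,0.884,0,0,0,1]

```text
time: 16.92
eef_pos: [673.1, -145.0, 29.2]
orientation: [-3.141, 0.002, 3.141]
force: [-0.4, 0.5, 0.2]
grip_width: 85.2
finger_force: 0.0
```

servo_tool:
  motion:
    - [0,0,0,0,0,0,-1]
    - [0,0,0,0,0,0,-1]
    - [0,0,0,0,0,0,-1]
    - [0,0,0,0,0,0,-1]
    - [0,0,0,0,0,0,-1]
    - [0,0,0,0,0,0,-1]
    - [0,0,0,0,0,0,-1]
    - [0,0,0,0,0,0,-1]
  squeeze: 60

```text
time: 17.58
eef_pos: [673.1, -144.9, 29.5]
orientation: [-3.141, 0.002, 3.141]
force: [0.1, -0.4, 6.1]
grip_width: 57.0
finger_force: 64.2
```

servo_tool:
  motion:
    - [0,0,-0.1,0,0,0,-1]
    - [0,0,-0.3,0,0,0,-1]
    - [0,0,-0.6,0,0,0,-1]
    - [0,0,-0.95,0,0,0,-1]
    - [0,0,-0.95,0,0,0,-1]
    - [0,0,-0.95,0,0,0,-1]

```text
time: 18.08
eef_pos: [674.0, -145.2, 145.6]
orientation: [-3.14, 0.006, 3.141]
force: [0.1, -0.1, -3.7]
grip_width: 56.8
finger_force: 64.5
```

```bash
python3 look.py p2
```

```text
B3 [437.7, 139.9, 29.1, 68.8, 78.3, 437.2, 139.0, 651.0] [434.8, 137.6, 28.5, 68.9, 77.0, 433.5, 136.8, 357.0]
B2 [436.4, 5.8, 28.7, 69.1, 77.8, 435.8, 6.4, 631.0] [434.0, 7.0, 30.3, 68.9, 76.8, 433.3, 4.6, 486.0]
B1 None None
D1 [0.0, 0.0, 0.0, nan, 75.5, 0.0, 0.0, 133.0] [551.0, -165.0, 30.5, 68.8, 76.6, 551.0, -168.4, 678.0]
D2 None [417.8, -146.3, 29.7, 68.7, 76.6, 417.9, -149.2, 717.0]
[ 670.8 -144.5  141.3] [ 0.2   0.78 -0.05  1.48  0.05  0.88  1.7 ] [-0.9  0.5 -3.8] 18.2
```

View pics/p2.png

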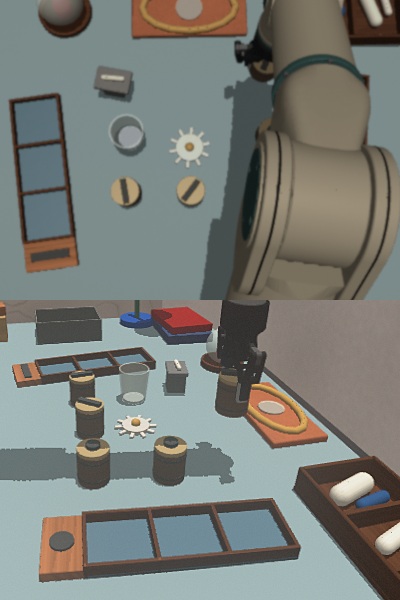

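Composite: canister B1 hangs upright in the gripper at about (232,392), lower half. The other objects are unmoved.

servo_tool:
  motion:
    - [0.039,0.25,0,0,0,0,-1]
    - [0.078,0.5,0,0,0,0,-1]
    - [0.117,0.75,0,0,0,0,-1]
    - [0.1556,1,0,0,0,0,-1]

```text
time: 18.52
eef_pos: [651.2, -23.6, 139.5]
orientation: [3.141, -0.005, 3.141]
force: [0.4, -0.5, -3.1]
grip_width: 57.0
finger_force: 64.8
```

servo_tool:
  motion:
    - [0.039,0.25,0,0,0,0,-1]
    - [0.078,0.5,0,0,0,0,-1]
    - [0.117,0.75,0,0,0,0,-1]
    - [0.1556,1,0,0,0,0,-1]

```text
time: 18.85
eef_pos: [632.5, 96.3, 139.6]
orientation: [-3.141, -0.005, 3.141]
force: [-0.0, 0.2, -2.5]
grip_width: 57.1
finger_force: 64.8
```

servo_tool:
  motion:
    - [0.039,0.25,0,0,0,0,-1]
    - [0.078,0.5,0,0,0,0,-1]
    - [0.117,0.75,0,0,0,0,-1]
    - [0.1556,1,0,0,0,0,-1]

```text
time: 19.18
eef_pos: [614.0, 216.0, 139.6]
orientation: [-3.14, -0.005, 3.141]
force: [-0.1, -0.3, -3.4]
grip_width: 56.7
finger_force: 64.8
```

servo_tool:
  motion:
    - [0.039,0.25,0,0,0,0,-1]
    - [0.078,0.5,0,0,0,0,-1]
    - [0.117,0.75,0,0,0,0,-1]
    - [0.1556,1,0,0,0,0,-1]
    - [0.1556,1,0,0,0,0,-1]
    - [0.1556,1,0,0,0,0,-1]
    - [0.1556,1,0,0,0,0,-1]
    - [0.1556,1,0,0,0,0,-1]

```text
time: 19.85
eef_pos: [597.4, 332.8, 140.6]
orientation: [-3.139, -0.002, 3.139]
force: [0.6, -1.5, -2.4]
grip_width: 57.1
finger_force: 64.9
```

servo_tool:
  motion:
    - [0,0,0.2,0,0,0,-1]
    - [0,0,0.4,0,0,0,-1]
    - [0,0,0.6,0,0,0,-1]
    - [0,0,0.75,0,0,0,-1]
    - [0,0,0.82,0,0,0,-1]
    - [0,0,0.86,0,0,0,-1]
    - [0,0,0.88,0,0,0,-1]
    - [0,0,0.89,0,0,0,-1]
    - [0,0,0.895,0,0,0,-1]
    - [0,0,0.895,0,0,0,-1]

```text
time: 20.68
eef_pos: [598.2, 335.6, 35.7]
orientation: [3.141, 0.001, 3.141]
force: [-0.8, 0.2, -2.4]
grip_width: 56.6
finger_force: 65.0
```

```bash
python3 look.py
```

```text
B3 [437.9, 139.8, 29.0, 69.0, 78.0, 437.0, 139.1, 654.0] [435.3, 138.6, 28.6, 68.9, 76.9, 435.3, 136.7, 352.0]
B2 [436.3, 6.0, 28.7, 69.1, 78.0, 435.9, 6.3, 629.0] [435.3, 5.2, 29.6, 68.9, 76.8, 433.6, 4.4, 489.0]
B1 None None
D1 [554.1, -166.0, 29.2, 69.3, 77.4, 552.6, -166.1, 629.0] [551.0, -166.1, 29.8, 68.7, 76.7, 551.3, -169.0, 682.0]
D2 [419.6, -146.7, 28.6, 69.1, 77.2, 419.8, -146.4, 649.0] [418.4, -145.8, 29.9, 68.8, 76.5, 417.9, -149.9, 723.0]
[598.  335.6  35.5] [-0.55  0.91 -0.    1.54  0.    0.69  1.01] [ 0.   0.1 -1.4] 20.8
```

servo_tool:
  motion:
    - [0,0,0.01,0,0,0,-1]
    - [0,0,0.01,0,0,0,-1]
    - [0,0,0.01,0,0,0,1]
    - [0,0,0.01,0,0,0,1]
    - [0,0,0.01,0,0,0,1]
    - [0,0,0.01,0,0,0,1]
    - [0,0,0.01,0,0,0,1]
    - [0,0,0.01,0,0,0,1]
    - [0,0,0.01,0,0,0,1]
    - [0,0,0.01,0,0,0,1]
    - [0,0,0.01,0,0,0,1]
    - [0,0,0.01,0,0,0,1]

```text
time: 21.78
eef_pos: [597.5, 335.3, 33.4]
orientation: [-3.142, -0.0, 3.141]
force: [1.4, -0.9, 0.2]
grip_width: 85.4
finger_force: 0.0
```

servo_tool:
  motion:
    - [0,0,-0.1,0,0,0,1]
    - [0,0,-0.3,0,0,0,1]
    - [0,0,-0.6,0,0,0,1]
    - [0,0,-0.905,0,0,0,1]
    - [0,0,-0.905,0,0,0,1]
    - [0,0,-0.905,0,0,0,1]

```text
time: 22.28
eef_pos: [599.5, 336.4, 146.1]
orientation: [3.138, 0.006, 3.141]
force: [-1.3, -0.4, -0.2]
grip_width: 85.3
finger_force: 0.0
```

servo_tool:
  motion:
    - [0.4494,-0.915,0,0,0,0,1]
    - [0.4494,-0.915,0,0,0,0,1]
    - [0.4494,-0.915,0,0,0,0,1]
    - [0.4494,-0.915,0,0,0,0,1]
    - [0.4494,-0.915,0,0,0,0,1]

```text
time: 22.7
eef_pos: [542.3, 222.3, 141.6]
orientation: [-3.139, -0.003, 3.138]
force: [1.1, 1.2, 0.3]
grip_width: 85.2
finger_force: 0.0
```

servo_tool:
  motion:
    - [0.4494,-0.915,0,0,0,0,1]
    - [0.4494,-0.915,0,0,0,0,1]
    - [0.4494,-0.915,0,0,0,0,1]
    - [0.4494,-0.915,0,0,0,0,1]
    - [0.4494,-0.915,0,0,0,0,1]

```text
time: 23.12
eef_pos: [489.5, 114.6, 141.9]
orientation: [-3.141, -0.001, 3.139]
force: [1.4, 0.1, -0.1]
grip_width: 85.5
finger_force: 0.0
```

servo_tool:
  motion:
    - [0.4494,-0.915,0,0,0,0,1]
    - [0.4494,-0.915,0,0,0,0,1]
    - [0.4494,-0.915,0,0,0,0,1]
    - [0.4494,-0.915,0,0,0,0,1]
    - [0.4494,-0.915,0,0,0,0,1]
    - [0.4494,-0.915,0,0,0,0,1]
    - [0.4494,-0.915,0,0,0,0,1]

```text
time: 23.7
eef_pos: [437.5, 8.2, 142.0]
orientation: [3.14, 0.002, -3.139]
force: [0.8, -1.0, 0.4]
grip_width: 85.4
finger_force: 0.0
```

```bash
python3 - <<'E'
s=open('look.py').read().replace('"B1":(672.3,-144.7)','"B1":(597.5,335.6)')
open('look.py','w').write(s)
E
python3 look.py p3
```

```text
B3 [438.3, 139.9, 29.3, 69.2, 77.7, 437.2, 139.1, 653.0] [435.4, 138.5, 28.8, 69.1, 76.7, 428.0, 135.2, 323.0]
B2 None [436.1, 5.6, 30.3, 68.9, 76.8, 433.9, 4.1, 486.0]
B1 [598.2, 335.4, 29.2, 75.2, 83.5, 596.8, 334.6, 700.0] [594.4, 332.0, 28.6, 74.9, 82.2, 594.4, 334.1, 273.0]
D1 [553.8, -166.0, 29.3, 69.2, 77.0, 553.1, -166.3, 633.0] [551.3, -165.6, 29.4, 68.7, 76.6, 551.1, -168.0, 682.0]
D2 [419.9, -146.9, 28.9, 68.9, 77.1, 419.7, -145.8, 654.0] [417.9, -147.0, 29.7, 68.8, 76.8, 417.7, -148.8, 721.0]
[436.8   7.8 141.9] [-0.05  0.48 -0.05  2.18  0.04  0.48  1.44] [0.1 0.7 0.2] 23.8
```

View pics/p3.png

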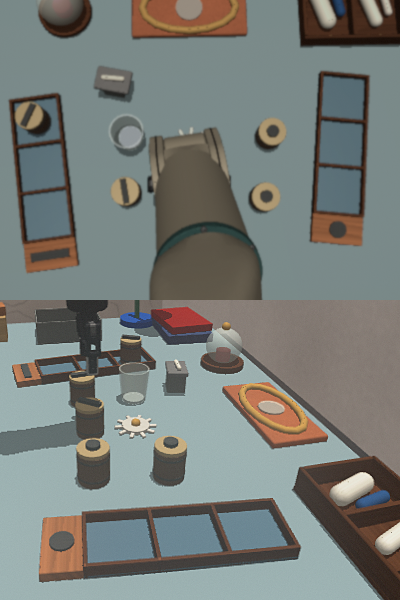

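B1 stands in the far compartment of the bar tray, lid at 76 mm (70 + 6 mm floor). The open gripper is above B2.

servo_tool:
  motion:
    - [0,0,0.3,0,0,0,1]
    - [0,0,0.5,0,0,0,1]
    - [0,0,0.7,0,0,0,1]
    - [0,0,0.85,0,0,0,1]
    - [0,0,0.95,0,0,0,1]
    - [0,0,0.95,0,0,0,1]
    - [0,0,0.95,0,0,0,1]
    - [0,0,0.95,0,0,0,1]

```text
time: 24.47
eef_pos: [435.9, 7.1, 27.0]
orientation: [3.14, -0.001, -3.14]
force: [-0.0, -0.8, -0.4]
grip_width: 85.3
finger_force: 0.0
```

servo_tool:
  motion:
    - [0,0,0,0,0,0,-1]
    - [0,0,0,0,0,0,-1]
    - [0,0,0,0,0,0,-1]
    - [0,0,0,0,0,0,-1]
    - [0,0,0,0,0,0,-1]
    - [0,0,0,0,0,0,-1]
    - [0,0,0,0,0,0,-1]
    - [0,0,0,0,0,0,-1]

```text
time: 25.13
eef_pos: [436.0, 6.1, 28.6]
orientation: [-3.141, 0.001, -3.141]
force: [-0.8, 0.4, 6.0]
grip_width: 57.2
finger_force: 64.4
```

servo_tool:
  motion:
    - [0,0,-0.1,0,0,0,-1]
    - [0,0,-0.3,0,0,0,-1]
    - [0,0,-0.6,0,0,0,-1]
    - [0,0,-0.95,0,0,0,-1]
    - [0,0,-0.95,0,0,0,-1]
    - [0,0,-0.95,0,0,0,-1]

```text
time: 25.63
eef_pos: [436.9, 5.7, 143.6]
orientation: [3.141, 0.004, 3.14]
force: [-0.8, 0.5, -4.5]
grip_width: 56.8
finger_force: 65.5
```

servo_tool:
  motion:
    - [-0.042,0.22,0,0,0,0,-1]
    - [-0.084,0.44,0,0,0,0,-1]
    - [-0.126,0.66,0,0,0,0,-1]
    - [-0.1683,0.881,0,0,0,0,-1]

```text
time: 25.97
eef_pos: [454.6, 111.9, 140.2]
orientation: [-3.14, -0.004, 3.141]
force: [0.5, -0.9, -3.6]
grip_width: 56.7
finger_force: 65.4
```

servo_tool:
  motion:
    - [-0.042,0.22,0,0,0,0,-1]
    - [-0.084,0.44,0,0,0,0,-1]
    - [-0.126,0.66,0,0,0,0,-1]
    - [-0.1683,0.881,0,0,0,0,-1]

```text
time: 26.3
eef_pos: [474.7, 217.7, 139.7]
orientation: [-3.139, -0.004, -3.141]
force: [0.6, 0.4, -2.7]
grip_width: 56.8
finger_force: 65.4
```

servo_tool:
  motion:
    - [-0.042,0.22,0,0,0,0,-1]
    - [-0.084,0.44,0,0,0,0,-1]
    - [-0.126,0.66,0,0,0,0,-1]
    - [-0.1683,0.881,0,0,0,0,-1]
    - [-0.1683,0.881,0,0,0,0,-1]
    - [-0.1683,0.881,0,0,0,0,-1]
    - [-0.1683,0.881,0,0,0,0,-1]
    - [-0.1683,0.881,0,0,0,0,-1]

```text
time: 26.97
eef_pos: [495.6, 321.0, 140.4]
orientation: [-3.138, -0.002, 3.14]
force: [-0.3, -0.2, -3.5]
grip_width: 56.5
finger_force: 65.6
```

```bash
python3 look.py
```

```text
B3 [438.5, 139.5, 28.8, 68.8, 77.7, 438.2, 139.1, 534.0] [435.5, 137.9, 28.7, 69.1, 76.7, 434.9, 137.0, 352.0]
B2 None None
B1 [598.9, 335.6, 29.6, 75.2, 83.8, 596.6, 334.9, 700.0] [594.3, 333.7, 28.8, 74.9, 82.6, 595.7, 332.6, 270.0]
D1 [553.9, -166.1, 28.7, 69.3, 77.2, 554.3, -165.7, 623.0] [553.2, -166.7, 29.9, 68.7, 76.4, 551.3, -167.5, 678.0]
D2 [419.8, -146.9, 28.8, 69.0, 77.5, 419.7, -146.2, 647.0] [418.0, -146.1, 29.7, 68.8, 76.7, 418.0, -148.8, 718.0]
[496.2 321.5 141.3] [-0.31  0.7  -0.51  1.76  0.45  0.8   0.53] [-0.8  0.  -3. ] 27.1
```

servo_tool:
  motion:
    - [0,0,0.2,0,0,0,-1]
    - [0,0,0.4,0,0,0,-1]
    - [0,0,0.6,0,0,0,-1]
    - [0,0,0.75,0,0,0,-1]
    - [0,0,0.82,0,0,0,-1]
    - [0,0,0.86,0,0,0,-1]
    - [0,0,0.88,0,0,0,-1]
    - [0,0,0.89,0,0,0,-1]
    - [0,0,0.9,0,0,0,-1]
    - [0,0,0.905,0,0,0,-1]
    - [0,0,0.905,0,0,0,-1]

```text
time: 27.98
eef_pos: [497.1, 323.6, 34.7]
orientation: [3.141, 0.002, 3.141]
force: [0.1, -1.0, 1.7]
grip_width: 57.3
finger_force: 66.2
```

servo_tool:
  motion:
    - [0,0,0,0,0,0,1]
    - [0,0,0,0,0,0,1]
    - [0,0,0,0,0,0,1]
    - [0,0,0,0,0,0,1]
    - [0,0,0,0,0,0,1]
    - [0,0,0,0,0,0,1]
    - [0,0,0,0,0,0,1]
    - [0,0,0,0,0,0,1]
    - [0,0,0,0,0,0,1]
    - [0,0,0,0,0,0,1]

```text
time: 28.82
eef_pos: [496.3, 323.1, 33.4]
orientation: [-3.142, -0.0, 3.141]
force: [0.4, -0.4, 0.2]
grip_width: 85.6
finger_force: 0.0
```

servo_tool:
  motion:
    - [0,0,-0.1,0,0,0,1]
    - [0,0,-0.3,0,0,0,1]
    - [0,0,-0.6,0,0,0,1]
    - [0,0,-0.905,0,0,0,1]
    - [0,0,-0.905,0,0,0,1]
    - [0,0,-0.905,0,0,0,1]

```text
time: 29.32
eef_pos: [497.7, 324.2, 145.2]
orientation: [3.138, 0.005, 3.141]
force: [-0.5, -0.4, -1.5]
grip_width: 85.2
finger_force: 0.0
```

servo_tool:
  motion:
    - [0.247,-0.765,0,0,0,0,1]
    - [0.247,-0.765,0,0,0,0,1]
    - [0.247,-0.765,0,0,0,0,1]
    - [0.247,-0.765,0,0,0,0,1]

```text
time: 29.65
eef_pos: [464.7, 225.3, 140.9]
orientation: [-3.135, -0.004, 3.137]
force: [-0.3, 0.1, 0.7]
grip_width: 85.6
finger_force: 0.0
```

servo_tool:
  motion:
    - [0.247,-0.765,0,0,0,0,1]
    - [0.247,-0.765,0,0,0,0,1]
    - [0.247,-0.765,0,0,0,0,1]
    - [0.247,-0.765,0,0,0,0,1]
    - [0.247,-0.765,0,0,0,0,1]
    - [0.247,-0.765,0,0,0,0,1]

```text
time: 30.15
eef_pos: [437.9, 141.5, 142.1]
orientation: [3.139, 0.001, -3.141]
force: [-0.1, 0.8, 0.7]
grip_width: 85.2
finger_force: 0.0
```

```bash
sed -i 's/"B2":(435.5,6)/"B2":(496.3,323.2)/' look.py; python3 look.py
```

```text
B3 None [435.8, 139.3, 28.8, 68.8, 76.8, 435.6, 136.6, 358.0]
B2 [497.9, 323.2, 28.7, 75.0, 84.3, 497.3, 321.6, 450.0] [494.5, 324.0, 28.9, 75.0, 82.5, 497.2, 318.9, 268.0]
B1 [598.3, 335.6, 29.2, 75.1, 83.4, 596.6, 334.3, 697.0] [592.9, 330.7, 29.0, 74.8, 82.6, 594.5, 332.2, 273.0]
D1 [553.4, -165.9, 29.0, 69.3, 77.8, 552.4, -164.9, 625.0] [550.9, -166.1, 29.6, 68.7, 76.4, 551.1, -168.6, 671.0]
D2 [419.2, -146.8, 29.1, 69.1, 77.3, 419.8, -145.9, 653.0] [418.0, -146.8, 30.2, 68.8, 76.7, 417.7, -148.8, 716.0]
[437.7 141.5 142. ] [-0.01  0.55 -0.53  2.11  0.49  0.59  0.7 ] [ 0.  -0.  -0.9] 30.2
```

servo_tool:
  motion:
    - [0,0,0.3,0,0,0,1]
    - [0,0,0.5,0,0,0,1]
    - [0,0,0.7,0,0,0,1]
    - [0,0,0.85,0,0,0,1]
    - [0,0,0.95,0,0,0,1]
    - [0,0,0.95,0,0,0,1]
    - [0,0,0.95,0,0,0,1]
    - [0,0,0.95,0,0,0,1]

```text
time: 30.92
eef_pos: [437.5, 140.5, 28.5]
orientation: [3.141, 0.001, -3.141]
force: [-0.3, -0.4, -0.2]
grip_width: 85.5
finger_force: 0.0
```

servo_tool:
  motion:
    - [0,0,0,0,0,0,-1]
    - [0,0,0,0,0,0,-1]
    - [0,0,0,0,0,0,-1]
    - [0,0,0,0,0,0,-1]
    - [0,0,0,0,0,0,-1]
    - [0,0,0,0,0,0,-1]
    - [0,0,0,0,0,0,-1]
    - [0,0,0,0,0,0,-1]

```text
time: 31.58
eef_pos: [437.6, 139.6, 29.1]
orientation: [3.141, 0.002, 3.141]
force: [-0.5, -0.4, 5.9]
grip_width: 56.9
finger_force: 62.9
```

servo_tool:
  motion:
    - [0,0,-0.1,0,0,0,-1]
    - [0,0,-0.3,0,0,0,-1]
    - [0,0,-0.6,0,0,0,-1]
    - [0,0,-0.95,0,0,0,-1]
    - [0,0,-0.95,0,0,0,-1]
    - [0,0,-0.95,0,0,0,-1]

```text
time: 32.08
eef_pos: [438.5, 139.5, 144.2]
orientation: [3.14, 0.005, 3.14]
force: [0.0, -0.4, -3.5]
grip_width: 56.5
finger_force: 65.1
```

servo_tool:
  motion:
    - [0.058,0.238,0,0,0,0,-1]
    - [0.117,0.476,0,0,0,0,-1]
    - [0.175,0.714,0,0,0,0,-1]

```text
time: 32.33
eef_pos: [415.1, 224.6, 140.9]
orientation: [-3.14, -0.002, 3.139]
force: [0.0, -0.7, -3.0]
grip_width: 56.9
finger_force: 65.0
```

servo_tool:
  motion:
    - [0.058,0.238,0,0,0,0,-1]
    - [0.117,0.476,0,0,0,0,-1]
    - [0.175,0.714,0,0,0,0,-1]
    - [0.175,0.714,0,0,0,0,-1]
    - [0.175,0.714,0,0,0,0,-1]
    - [0.175,0.714,0,0,0,0,-1]

```text
time: 32.83
eef_pos: [394.2, 309.4, 140.7]
orientation: [-3.138, -0.002, 3.142]
force: [0.3, -0.6, -3.1]
grip_width: 56.6
finger_force: 65.2
```

```bash
sed -i 's/"B3":(437,139.5)/"B3":(395,311)/' look.py; python3 look.py
```

```text
B3 None None
B2 [497.5, 322.5, 28.5, 74.9, 83.5, 497.0, 322.0, 686.0] [495.3, 324.3, 29.5, 75.0, 82.7, 495.7, 319.1, 302.0]
B1 [597.8, 335.6, 29.0, 75.3, 83.6, 598.6, 334.5, 698.0] [593.7, 332.2, 28.0, 74.8, 82.4, 596.0, 333.1, 275.0]
D1 [553.9, -166.5, 29.1, 69.2, 77.1, 553.9, -165.1, 626.0] [551.9, -165.6, 29.1, 68.7, 76.5, 551.8, -168.4, 679.0]
D2 [419.6, -147.3, 29.2, 69.1, 77.7, 419.9, -146.3, 651.0] [417.5, -147.0, 30.1, 68.8, 76.8, 417.7, -149.6, 714.0]
[395.  308.9 141.1] [-0.37  0.6  -0.52  2.    0.48  0.66  0.37] [ 0.5  0.1 -1.4] 32.9
```

servo_tool:
  motion:
    - [0,0,0.2,0,0,0,-1]
    - [0,0,0.4,0,0,0,-1]
    - [0,0,0.6,0,0,0,-1]
    - [0,0,0.75,0,0,0,-1]
    - [0,0,0.82,0,0,0,-1]
    - [0,0,0.86,0,0,0,-1]
    - [0,0,0.88,0,0,0,-1]
    - [0,0,0.89,0,0,0,-1]
    - [0,0,0.9,0,0,0,-1]
    - [0,0,0.905,0,0,0,-1]
    - [0,0,0.905,0,0,0,-1]

```text
time: 33.85
eef_pos: [395.6, 311.1, 35.1]
orientation: [3.141, 0.002, 3.141]
force: [-1.8, -0.2, 4.9]
grip_width: 57.0
finger_force: 66.3
```

servo_tool:
  motion:
    - [0,0,0,0,0,0,1]
    - [0,0,0,0,0,0,1]
    - [0,0,0,0,0,0,1]
    - [0,0,0,0,0,0,1]
    - [0,0,0,0,0,0,1]
    - [0,0,0,0,0,0,1]
    - [0,0,0,0,0,0,1]
    - [0,0,0,0,0,0,1]
    - [0,0,0,0,0,0,1]
    - [0,0,0,0,0,0,1]

```text
time: 34.68
eef_pos: [395.0, 310.9, 33.4]
orientation: [-3.142, -0.0, 3.141]
force: [0.2, 0.2, -0.2]
grip_width: 85.3
finger_force: 0.0
```

servo_tool:
  motion:
    - [0,0,-0.1,0,0,0,1]
    - [0,0,-0.3,0,0,0,1]
    - [0,0,-0.6,0,0,0,1]
    - [0,0,-0.905,0,0,0,1]
    - [0,0,-0.905,0,0,0,1]
    - [0,0,-0.905,0,0,0,1]

```text
time: 35.18
eef_pos: [396.2, 311.6, 143.9]
orientation: [3.139, 0.003, 3.141]
force: [-0.7, -0.3, -1.2]
grip_width: 85.6
finger_force: 0.0
```

servo_tool:
  motion:
    - [-0.25,-0.9535,0,0,0,0,1]
    - [-0.25,-0.9535,0,0,0,0,1]
    - [-0.25,-0.9535,0,0,0,0,1]
    - [-0.25,-0.9535,0,0,0,0,1]
    - [-0.25,-0.9535,0,0,0,0,1]

```text
time: 35.6
eef_pos: [424.8, 193.3, 140.7]
orientation: [-3.139, -0.003, 3.136]
force: [0.4, 0.1, 0.0]
grip_width: 85.6
finger_force: 0.0
```

servo_tool:
  motion:
    - [-0.25,-0.9535,0,0,0,0,1]
    - [-0.25,-0.9535,0,0,0,0,1]
    - [-0.25,-0.9535,0,0,0,0,1]
    - [-0.25,-0.9535,0,0,0,0,1]
    - [-0.25,-0.9535,0,0,0,0,1]

```text
time: 36.02
eef_pos: [454.9, 81.0, 141.2]
orientation: [3.142, -0.001, 3.138]
force: [-0.1, 0.4, 0.4]
grip_width: 85.5
finger_force: 0.0
```

```bash
python3 look.py p4
```

```text
B3 [397.3, 310.8, 28.8, 75.1, 83.6, 397.3, 309.8, 739.0] [394.0, 309.1, 27.1, 75.3, 83.0, 392.6, 309.0, 307.0]
B2 [497.5, 322.9, 28.8, 74.9, 84.0, 497.5, 322.4, 683.0] [494.3, 319.9, 28.5, 74.6, 76.7, 512.1, 307.5, 101.0]
B1 [597.9, 335.7, 29.1, 75.4, 83.5, 598.4, 334.4, 702.0] [593.7, 332.2, 28.1, 74.8, 82.3, 595.0, 332.9, 276.0]
D1 [553.9, -166.0, 28.8, 69.2, 77.5, 554.0, -165.1, 626.0] [551.9, -165.7, 29.7, 68.7, 76.6, 551.3, -168.3, 686.0]
D2 [419.7, -146.6, 28.6, 69.0, 78.0, 420.0, -146.9, 465.0] [418.4, -145.7, 29.3, 68.8, 77.0, 418.0, -148.9, 716.0]
[454.6  84.  141.7] [ 0.15  0.56 -0.56  2.1   0.51  0.61  0.8 ] [ 0.4  0.5 -0. ] 36.1
```

View pics/p4.png

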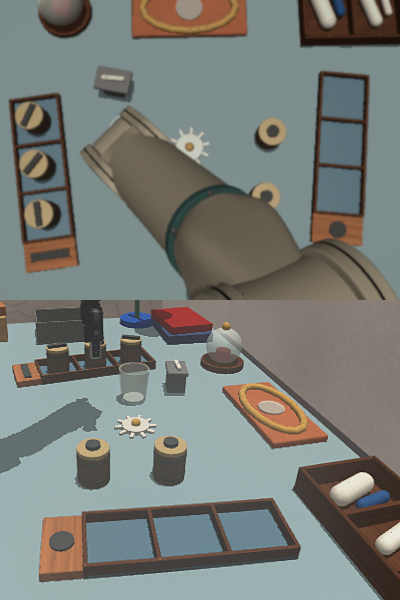

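All three bar canisters stand in the bar tray, upright with lids at 76 mm. D1 and D2 are unmoved.

servo_tool:
  motion:
    - [0.15,-0.9535,0,0,0,0,1]
    - [0.15,-0.9535,0,0,0,0,1]
    - [0.15,-0.9535,0,0,0,0,1]
    - [0.15,-0.9535,0,0,0,0,1]
    - [0.15,-0.9535,0,0,0,0,1]

```text
time: 36.53
eef_pos: [436.7, -32.1, 141.8]
orientation: [3.141, -0.0, 3.141]
force: [0.9, 0.9, -0.0]
grip_width: 85.4
finger_force: 0.0
```

servo_tool:
  motion:
    - [0.15,-0.9535,0,0,0,0,1]
    - [0.15,-0.9535,0,0,0,0,1]
    - [0.15,-0.9535,0,0,0,0,1]
    - [0.15,-0.9535,0,0,0,0,1]
    - [0.15,-0.9535,0,0,0,0,1]
    - [0.15,-0.9535,0,0,0,0,1]
    - [0.15,-0.9535,0,0,0,0,1]
    - [0.15,-0.9535,0,0,0,0,1]

```text
time: 37.2
eef_pos: [419.7, -144.5, 142.2]
orientation: [3.141, 0.001, -3.138]
force: [-0.5, -0.5, -0.4]
grip_width: 85.5
finger_force: 0.0
```

```bash
python3 look.py|tail -3
```

```text
D1 [553.6, -166.2, 29.0, 69.2, 77.5, 552.9, -165.0, 623.0] [552.4, -165.4, 29.6, 68.7, 76.4, 551.4, -168.5, 682.0]
D2 [0.0, 0.0, 0.0, nan, 71.3, 0.0, 0.0, 96.0] [418.7, -146.0, 29.4, 68.8, 76.7, 417.8, -147.9, 722.0]
[ 419.4 -145.3  142.1] [ 0.69  0.55 -0.59  2.15  0.55  0.59  1.27] [ 0.1 -0.3 -0.1] 37.3
```

servo_tool:
  motion:
    - [0,0,0.3,0,0,0,1]
    - [0,0,0.5,0,0,0,1]
    - [0,0,0.7,0,0,0,1]
    - [0,0,0.85,0,0,0,1]
    - [0,0,0.95,0,0,0,1]
    - [0,0,0.95,0,0,0,1]
    - [0,0,0.95,0,0,0,1]
    - [0,0,0.95,0,0,0,1]

```text
time: 37.97
eef_pos: [419.5, -146.4, 28.6]
orientation: [3.142, 0.001, -3.141]
force: [-0.1, -0.2, -0.2]
grip_width: 85.5
finger_force: 0.0
```

servo_tool:
  motion:
    - [0,0,0,0,0,0,-1]
    - [0,0,0,0,0,0,-1]
    - [0,0,0,0,0,0,-1]
    - [0,0,0,0,0,0,-1]
    - [0,0,0,0,0,0,-1]
    - [0,0,0,0,0,0,-1]
    - [0,0,0,0,0,0,-1]
    - [0,0,0,0,0,0,-1]

```text
time: 38.63
eef_pos: [419.4, -147.2, 29.0]
orientation: [-3.141, 0.002, 3.141]
force: [-0.7, 1.0, 6.6]
grip_width: 56.6
finger_force: 62.6
```

servo_tool:
  motion:
    - [0,0,-0.1,0,0,0,-1]
    - [0,0,-0.3,0,0,0,-1]
    - [0,0,-0.6,0,0,0,-1]
    - [0,0,-0.95,0,0,0,-1]
    - [0,0,-0.95,0,0,0,-1]
    - [0,0,-0.95,0,0,0,-1]

```text
time: 39.13
eef_pos: [419.9, -147.8, 143.7]
orientation: [-3.14, 0.004, 3.14]
force: [-0.2, -1.5, -5.0]
grip_width: 57.0
finger_force: 65.9
```

servo_tool:
  motion:
    - [-0.019,-0.228,0,0,0,0,-1]
    - [-0.038,-0.457,0,0,0,0,-1]
    - [-0.056,-0.686,0,0,0,0,-1]

```text
time: 39.38
eef_pos: [424.1, -229.8, 140.5]
orientation: [3.141, -0.003, -3.141]
force: [0.7, -0.3, -3.7]
grip_width: 56.5
finger_force: 65.9
```

servo_tool:
  motion:
    - [-0.019,-0.228,0,0,0,0,-1]
    - [-0.038,-0.457,0,0,0,0,-1]
    - [-0.056,-0.686,0,0,0,0,-1]
    - [-0.056,-0.686,0,0,0,0,-1]
    - [-0.056,-0.686,0,0,0,0,-1]
    - [-0.056,-0.686,0,0,0,0,-1]

```text
time: 39.88
eef_pos: [430.9, -310.4, 140.2]
orientation: [3.139, -0.003, 3.141]
force: [-0.5, 0.4, -4.7]
grip_width: 56.9
finger_force: 66.0
```

```bash
sed -i 's/"D2":(419,-146)/"D2":(432.5,-311.5)/' look.py; python3 look.py
```

```text
B3 [397.0, 311.3, 29.2, 75.1, 83.7, 397.3, 309.9, 739.0] [393.7, 308.3, 27.6, 75.2, 82.9, 395.2, 308.9, 305.0]
B2 [497.6, 322.8, 28.8, 74.9, 83.5, 497.3, 321.6, 683.0] [473.6, 323.2, 16.9, 74.6, 77.2, 475.1, 333.5, 52.0]
B1 [598.2, 335.2, 29.1, 75.0, 83.6, 598.3, 335.0, 696.0] None
D1 [553.9, -165.6, 28.9, 69.1, 77.5, 552.6, -165.5, 627.0] [552.1, -165.5, 29.4, 68.7, 76.6, 551.2, -168.4, 679.0]
D2 None None
[ 431.7 -309.8  141.1] [ 0.98  0.66 -0.63  1.92  0.56  0.75  1.59] [-0.8  0.5 -3.7] 40.0
```

servo_tool:
  motion:
    - [0,0,0.2,0,0,0,-1]
    - [0,0,0.4,0,0,0,-1]
    - [0,0,0.6,0,0,0,-1]
    - [0,0,0.75,0,0,0,-1]
    - [0,0,0.82,0,0,0,-1]
    - [0,0,0.86,0,0,0,-1]
    - [0,0,0.88,0,0,0,-1]
    - [0,0,0.89,0,0,0,-1]
    - [0,0,0.9,0,0,0,-1]
    - [0,0,0.905,0,0,0,-1]
    - [0,0,0.905,0,0,0,-1]

```text
time: 40.9
eef_pos: [433.1, -311.6, 35.1]
orientation: [-3.14, 0.002, 3.141]
force: [-1.0, 2.3, 3.4]
grip_width: 56.7
finger_force: 67.0
```

servo_tool:
  motion:
    - [0,0,0,0,0,0,1]
    - [0,0,0,0,0,0,1]
    - [0,0,0,0,0,0,1]
    - [0,0,0,0,0,0,1]
    - [0,0,0,0,0,0,1]
    - [0,0,0,0,0,0,1]
    - [0,0,0,0,0,0,1]
    - [0,0,0,0,0,0,1]
    - [0,0,0,0,0,0,1]
    - [0,0,0,0,0,0,1]

```text
time: 41.73
eef_pos: [432.3, -311.4, 33.4]
orientation: [3.141, -0.0, 3.141]
force: [0.9, -0.4, -0.4]
grip_width: 85.4
finger_force: 0.0
```

servo_tool:
  motion:
    - [0,0,-0.1,0,0,0,1]
    - [0,0,-0.3,0,0,0,1]
    - [0,0,-0.6,0,0,0,1]
    - [0,0,-0.905,0,0,0,1]
    - [0,0,-0.905,0,0,0,1]
    - [0,0,-0.905,0,0,0,1]

```text
time: 42.23
eef_pos: [433.6, -312.3, 144.9]
orientation: [-3.139, 0.004, 3.141]
force: [0.1, -0.5, -0.2]
grip_width: 85.2
finger_force: 0.0
```

servo_tool:
  motion:
    - [-0.5025,0.606,0,0,0,0,1]
    - [-0.5025,0.606,0,0,0,0,1]
    - [-0.5025,0.606,0,0,0,0,1]
    - [-0.5025,0.606,0,0,0,0,1]

```text
time: 42.57
eef_pos: [495.2, -233.8, 142.0]
orientation: [3.139, 0.002, -3.134]
force: [0.5, -0.6, 0.2]
grip_width: 85.2
finger_force: 0.0
```

servo_tool:
  motion:
    - [-0.5025,0.606,0,0,0,0,1]
    - [-0.5025,0.606,0,0,0,0,1]
    - [-0.5025,0.606,0,0,0,0,1]
    - [-0.5025,0.606,0,0,0,0,1]
    - [-0.5025,0.606,0,0,0,0,1]
    - [-0.5025,0.606,0,0,0,0,1]

```text
time: 43.07
eef_pos: [551.2, -167.9, 141.2]
orientation: [-3.14, -0.003, 3.14]
force: [-0.6, -0.3, -1.1]
grip_width: 85.3
finger_force: 0.0
```

```bash
python3 look.py
```

```text
B3 [397.2, 310.5, 29.2, 75.2, 84.1, 399.1, 309.6, 739.0] [393.7, 308.1, 27.8, 75.5, 83.0, 393.3, 308.1, 303.0]
B2 [497.8, 323.1, 28.9, 75.0, 83.2, 497.1, 322.7, 684.0] [494.8, 321.0, 31.1, 75.0, 82.8, 494.8, 320.5, 300.0]
B1 [597.3, 335.6, 29.3, 75.1, 84.2, 596.6, 334.9, 696.0] [594.0, 332.4, 28.5, 74.9, 82.2, 594.9, 333.9, 276.0]
D1 [0.0, 0.0, 0.0, nan, 77.9, 0.0, 0.0, 415.0] [552.5, -165.6, 29.4, 68.7, 76.7, 551.2, -168.8, 679.0]
D2 [453.4, -296.2, 29.1, 75.3, 83.3, 452.3, -294.9, 672.0] [451.3, -294.7, 29.3, 75.1, 82.3, 451.1, -296.3, 1233.0]
[ 551.4 -168.1  141.5] [ 0.63  0.71 -0.61  1.8   0.54  0.81  1.31] [0.2 0.2 0.3] 43.2
```

servo_tool:
  motion:
    - [0,0,0.3,0,0,0,1]
    - [0,0,0.5,0,0,0,1]
    - [0,0,0.7,0,0,0,1]
    - [0,0,0.85,0,0,0,1]
    - [0,0,0.95,0,0,0,1]
    - [0,0,0.95,0,0,0,1]
    - [0,0,0.95,0,0,0,1]
    - [0,0,0.95,0,0,0,1]

```text
time: 43.83
eef_pos: [553.6, -166.5, 29.1]
orientation: [-3.141, 0.002, 3.141]
force: [-0.5, -0.5, 0.5]
grip_width: 85.5
finger_force: 0.0
```

servo_tool:
  motion:
    - [0,0,0,0,0,0,-1]
    - [0,0,0,0,0,0,-1]
    - [0,0,0,0,0,0,-1]
    - [0,0,0,0,0,0,-1]
    - [0,0,0,0,0,0,-1]
    - [0,0,0,0,0,0,-1]
    - [0,0,0,0,0,0,-1]
    - [0,0,0,0,0,0,-1]

```text
time: 44.5
eef_pos: [553.7, -166.5, 29.3]
orientation: [-3.141, 0.002, 3.141]
force: [-0.8, -0.8, 6.0]
grip_width: 56.9
finger_force: 63.7
```

servo_tool:
  motion:
    - [0,0,-0.1,0,0,0,-1]
    - [0,0,-0.3,0,0,0,-1]
    - [0,0,-0.6,0,0,0,-1]
    - [0,0,-0.95,0,0,0,-1]
    - [0,0,-0.95,0,0,0,-1]
    - [0,0,-0.95,0,0,0,-1]

```text
time: 45.0
eef_pos: [554.4, -166.3, 144.8]
orientation: [-3.14, 0.005, 3.141]
force: [-0.2, 0.2, -4.4]
grip_width: 57.0
finger_force: 65.4
```

servo_tool:
  motion:
    - [-0.114,-0.234,0,0,0,0,-1]
    - [-0.228,-0.468,0,0,0,0,-1]
    - [-0.342,-0.704,0,0,0,0,-1]

```text
time: 45.25
eef_pos: [592.6, -251.2, 140.5]
orientation: [3.141, -0.004, -3.14]
force: [0.1, 0.5, -4.1]
grip_width: 56.8
finger_force: 65.3
```

servo_tool:
  motion:
    - [-0.114,-0.234,0,0,0,0,-1]
    - [-0.228,-0.468,0,0,0,0,-1]
    - [-0.342,-0.704,0,0,0,0,-1]
    - [-0.342,-0.704,0,0,0,0,-1]
    - [-0.342,-0.704,0,0,0,0,-1]
    - [-0.342,-0.704,0,0,0,0,-1]

```text
time: 45.75
eef_pos: [633.4, -333.9, 139.7]
orientation: [3.139, -0.004, -3.141]
force: [-1.1, 1.1, -4.4]
grip_width: 56.6
finger_force: 65.4
```

```bash
sed -i 's/"D1":(553,-166.3)/"D1":(635,-335)/' look.py; python3 look.py|tail -3
```

```text
D1 None None
D2 [454.8, -279.0, 22.0, 74.8, 83.5, 452.2, -295.1, 676.0] [451.5, -294.9, 29.3, 75.0, 82.3, 450.9, -297.0, 1236.0]
[ 634.2 -333.1  140.9] [ 0.76  0.89 -0.62  1.37  0.55  1.05  1.61] [-0.2 -0.2 -4. ] 45.9
```

servo_tool:
  motion:
    - [0,0,0.2,0,0,0,-1]
    - [0,0,0.4,0,0,0,-1]
    - [0,0,0.6,0,0,0,-1]
    - [0,0,0.75,0,0,0,-1]
    - [0,0,0.82,0,0,0,-1]
    - [0,0,0.86,0,0,0,-1]
    - [0,0,0.88,0,0,0,-1]
    - [0,0,0.89,0,0,0,-1]
    - [0,0,0.9,0,0,0,-1]
    - [0,0,0.905,0,0,0,-1]
    - [0,0,0.905,0,0,0,-1]

```text
time: 46.77
eef_pos: [636.0, -335.2, 35.4]
orientation: [-3.141, 0.002, 3.141]
force: [-2.0, 0.9, 4.2]
grip_width: 56.9
finger_force: 66.2
```

servo_tool:
  motion:
    - [0,0,0,0,0,0,1]
    - [0,0,0,0,0,0,1]
    - [0,0,0,0,0,0,1]
    - [0,0,0,0,0,0,1]
    - [0,0,0,0,0,0,1]
    - [0,0,0,0,0,0,1]
    - [0,0,0,0,0,0,1]
    - [0,0,0,0,0,0,1]
    - [0,0,0,0,0,0,1]
    - [0,0,0,0,0,0,1]

```text
time: 47.6
eef_pos: [635.0, -335.0, 33.4]
orientation: [3.142, 0.0, 3.141]
force: [-0.5, -0.2, 1.2]
grip_width: 85.6
finger_force: 0.0
```

servo_tool:
  motion:
    - [0,0,-0.1,0,0,0,1]
    - [0,0,-0.3,0,0,0,1]
    - [0,0,-0.6,0,0,0,1]
    - [0,0,-0.905,0,0,0,1]
    - [0,0,-0.905,0,0,0,1]
    - [0,0,-0.905,0,0,0,1]

```text
time: 48.1
eef_pos: [637.0, -335.5, 146.2]
orientation: [-3.139, 0.006, 3.141]
force: [-1.0, 0.2, 0.6]
grip_width: 85.5
finger_force: 0.0
```

servo_tool:
  motion:
    - [0.5,1,-0.5,0,0,0,1]
    - [0.5,1,-0.5,0,0,0,1]
    - [0.5,1,-0.5,0,0,0,1]
    - [0.5,1,-0.5,0,0,0,1]
    - [0.5,1,-0.5,0,0,0,1]
    - [0.5,1,-0.5,0,0,0,1]

```text
time: 48.6
eef_pos: [574.7, -214.2, 202.5]
orientation: [-3.141, -0.0, -3.14]
force: [0.2, -0.4, -1.1]
grip_width: 85.9
finger_force: 0.0
```

servo_tool:
  motion:
    - [0.5,1,0,0,0,0,1]
    - [0.5,1,0,0,0,0,1]
    - [0.5,1,0,0,0,0,1]
    - [0.5,1,0,0,0,0,1]
    - [0.5,1,0,0,0,0,1]
    - [0.5,1,0,0,0,0,1]

```text
time: 49.1
eef_pos: [515.4, -96.4, 201.4]
orientation: [-3.141, -0.001, 3.141]
force: [1.2, -1.4, -0.2]
grip_width: 85.5
finger_force: 0.0
```

servo_tool:
  motion:
    - [0,1,0,0,0,0,1]
    - [0,1,0,0,0,0,1]
    - [0,1,0,0,0,0,1]
    - [0,1,0,0,0,0,1]
    - [0,1,0,0,0,0,1]
    - [0,1,0,0,0,0,1]
    - [0,1,0,0,0,0,1]
    - [0,1,0,0,0,0,1]

```text
time: 49.77
eef_pos: [515.4, 22.5, 201.5]
orientation: [-3.141, -0.001, 3.137]
force: [0.0, -0.7, 0.1]
grip_width: 85.2
finger_force: 0.0
```

```bash
python3 look.py p5
```

```text
B3 [396.9, 311.0, 29.3, 75.1, 83.6, 397.2, 309.9, 736.0] [392.5, 308.9, 28.8, 75.2, 82.9, 393.4, 308.1, 305.0]
B2 [498.1, 323.3, 28.4, 75.1, 83.4, 497.2, 322.0, 684.0] [494.5, 322.9, 29.4, 74.9, 82.9, 495.4, 319.4, 298.0]
B1 [598.4, 335.6, 29.0, 75.1, 83.7, 597.2, 333.9, 695.0] [593.4, 331.5, 28.0, 74.9, 79.1, 579.4, 336.7, 230.0]
D1 [636.3, -335.0, 29.1, 75.6, 83.2, 635.6, -334.5, 674.0] [635.2, -334.3, 29.2, 74.9, 82.7, 633.9, -336.3, 1228.0]
D2 [453.0, -296.5, 29.2, 75.1, 83.3, 453.7, -295.5, 645.0] [452.0, -295.2, 29.6, 75.0, 82.3, 451.1, -296.7, 1237.0]
[515.3  23.3 201.8] [ 0.36  0.55 -0.68  1.91  0.46  0.84  1.  ] [ 0.2 -0.7  0.7] 49.9
```

View pics/p5.png

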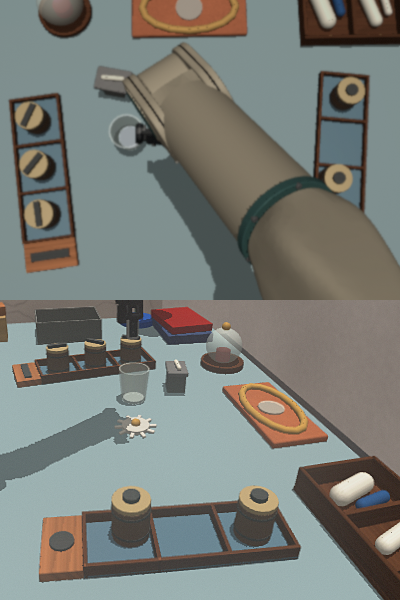

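All five canisters stand in their trays. D2 was knocked aside by about 25 mm but is still inside its near compartment, with its lid at the same height as the others. I'll check that every lid is level, then hand in.

```bash
python3 - <<'E'
from h import *
ok=True
for n in("top","side"):
    im,W=cloud(n)
    for k,p in {"B3":(396,311),"B2":(497,323),"B1":(598,335.6),"D1":(635.5,-335),"D2":(453,-296)}.items():
        m=(np.hypot(W[...,0]-p[0],W[...,1]-p[1])<27)&(np.abs(W[...,2]-75)<3.5)&(im.max(2)>110);P=W[m]
        c=np.linalg.lstsq(np.c_[P[:,:2]-p,np.ones(len(P))],P[:,2],rcond=None)[0]
        t=np.degrees(np.arctan(np.hypot(c[0],c[1])));print(n,k,len(P),round(t,2),round(c[2],1))
        if len(P)>150 and t>3: ok=False
if ok: print(env.sign_off())
E
```

```text
top B3 384 0.71 75.1
top B2 353 0.83 75.1
top B1 340 0.08 75.0
top D1 346 0.22 75.3
top D2 377 0.55 75.2
side B3 58 0.94 75.0
side B2 61 0.42 74.6
side B1 45 1.15 74.4
side D1 482 0.8 75.0
side D2 503 1.72 75.0
the job is handed in; nothing more can be done
None
```

I pressed all five lids home before lifting, filed the three bar-tag canisters in the bar tray and the two round-tag ones in the disc tray, each upright in its own compartment, and handed the job in at about 50 s; one round-tag canister was found about 25 mm off where I set it, still upright and level on its compartment floor.

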